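# Cross-stack carving blanks to dry

## Task

Stack the four carving blanks to dry, centred on the small bearer board: lay the two flat blanks first, side by side across both of its raised bearers with an air gap of about 30 mm between them, then the two square-section blanks crosswise on top of those, again with a gap of about 30 mm between them. Finally set the red tin of screws flat on the middle of the stack to weigh it down. The short, wide offcut is not part of the job: leave it where it lies.

Things in the scene. Friction and masses are not known exactly. Their poses are not given: they have to be found in the camera images.
- board: bearer board, fixed to the bench: plywood 120 x 112 mm, 10 mm thick, with two dark raised bearers (18 mm wide, 108 mm long, tops 20 mm above the bench) along its own y at x = -30 and +30 mm. Origin: centre of its underside. Flat blanks lie along its x, centres at y = -34 and +34 mm; square ones on them along its y, centres at x = -30 and +30 mm. Undersides: 20, then 42, tin 72 mm above bench
- flat_1: flat rectangular blank of pale carving wood, 38 x 90 mm and 22 mm high as it lies (one of two alike, about 0.04 kg). Origin: centre of its underside; its own y is its 90 mm length, x its 38 mm width, z up. Starts flat on the bench
- flat_2: flat rectangular blank of pale carving wood, 38 x 90 mm and 22 mm high as it lies (one of two alike, about 0.04 kg). Origin: centre of its underside; its own y is its 90 mm length, x its 38 mm width, z up. Starts flat on the bench
- square_1: square-section blank of pale carving wood, 30 x 90 mm and 30 mm high as it lies (one of two alike, about 0.045 kg). Origin: centre of its underside; its own y is its 90 mm length, x its 30 mm width, z up. Starts flat on the bench
- square_2: square-section blank of pale carving wood, 30 x 90 mm and 30 mm high as it lies (one of two alike, about 0.045 kg). Origin: centre of its underside; its own y is its 90 mm length, x its 30 mm width, z up. Starts flat on the bench
- tin: red rectangular lidded tin of screws, 64 x 99 mm and 25 mm high, about 0.3 kg, lid shut and staying shut. Origin: centre of its underside; its own y is its 99 mm length, x its 64 mm width (grasp it across this), z up. Starts flat on the bench; it may lie either way round on the stack
- short_block: bystander: short wide pine offcut, 45 x 60 mm and 19 mm high, on the bench among the blanks; to be left alone. Origin: centre of its underside; y is its 60 mm length. (Fixed round the work: a tall tool chest behind, its open drawer and knobs reaching forward to about x = 0.69 m for y above -0.35; a small vice at front left, x below 0.48, y above -0.06)
Mind the look-alikes: they are no part of the job. Leave any turquoise look-alike of the square_1 alone.

How it is judged (in metres and radians):
At the end, for the whole second after the job is handed in: Level on the board: flats along its x at y = +-34 mm, squares on them along its y at x = +-30 mm (12 mm across, 14 mm lengthwise, 0.17 rad), tin on the squares within 15 mm of the centre; undersides at 20, 42, 72 mm within 5; all released, at rest; short offcut moved under 25 mm (x of flat_1 in the frame of board between -0.014 and 0.014 m and (y of flat_1 in the frame of board between 0.022 and 0.046 m or y of flat_1 in the frame of board between -0.046 and -0.022 m) and z of flat_1 in the frame of board between 0.015 and 0.025 m and angle between the y axis of each of flat_1, flat_2 and the x axis of board, either way round below 0.17 rad and angle between each of flat_1, flat_2, square_1, square_2, tin's own z axis and vertical below 0.08 rad and x of flat_2 in the frame of board between -0.014 and 0.014 m and (y of flat_2 in the frame of board between 0.022 and 0.046 m or y of flat_2 in the frame of board between -0.046 and -0.022 m) and z of flat_2 in the frame of board between 0.015 and 0.025 m and horizontal distance between flat_1 and flat_2 above 0.04 m and y of square_1 in the frame of board between -0.014 and 0.014 m and (x of square_1 in the frame of board between 0.018 and 0.042 m or x of square_1 in the frame of board between -0.042 and -0.018 m) and z of square_1 in the frame of board between 0.037 and 0.047 m and angle between the y axis of each of square_1, square_2 and the y axis of board, either way round below 0.17 rad and y of square_2 in the frame of board between -0.014 and 0.014 m and (x of square_2 in the frame of board between 0.018 and 0.042 m or x of square_2 in the frame of board between -0.042 and -0.018 m) and z of square_2 in the frame of board between 0.037 and 0.047 m and horizontal distance between square_1 and square_2 above 0.04 m and x of tin in the frame of board between -0.015 and 0.015 m and y of tin in the frame of board between -0.015 and 0.015 m and z of tin in the frame of board between 0.067 and 0.077 m and contact force between each of flat_1, flat_2, square_1, square_2, tin and the fingers below 0.05 N and linear speed of each of flat_1, flat_2, square_1, square_2, tin below 0.02 m/s and distance of short_block from where it was at the start of the episode below 0.025 m); the robot touches nothing.
It fails at once if the short offcut is pushed or carried off (distance of short_block from where it was at the start of the episode above 0.025 m).
It also fails if it takes over 136 s, if anything falls off the work surface, if the arm or the gripper's body presses on something with over 40 N, if the wrist force passes 120 N, or if a joint passes its speed limit or range.

## Robot

A 7-joint arm with a two-finger parallel gripper is mounted at the origin on a cart in front of the work surface, level with it; the furniture and walls round the work are solid. World frame = base frame: x ahead of the robot, y to its left, z up, the work surface at z = 0. Lengths are in m, angles in degrees, forces in N, time in s.
With the tool pointing down it reaches from about 0.425 to 0.875 m from the base axis. Payload 4.7 kg.
Tool frame: the origin (TCP) lies between the finger pads; the fingertips stand 8 mm ahead of it and the grasp point (between the pads) lies 11 mm behind it (env.tip_extent is the distance from the TCP to the fingertips, in m); z points along the fingers, y is the line along which they close (so a half turn about z gives the same grasp; the last joint's range is limited). The gripper opens to 87 mm and grips with 3 to 60 N. Pads are 19 mm wide; open, the fingers measure 117 mm over their backs; the gripper's body (75 mm by 190 mm) begins 51 mm behind the grasp point.
Start: joints at [75.464, 18.392, -4.016, 83.108, 1.295, 78.541, -3.26], TCP at [0.172, -0.627, 0.201] pointing down, gripper open.
Joint ranges: [-163.93, 163.93], [-17.29, 119.83], [-79.2, 71.16], [3.27, 140.29], [-89.18, 269.18], [5.43, 117.66], [-154.24, 154.24]. Speed limits (degrees/s): [147.25, 147.25, 180, 180, 180, 180, 180].

## Interface

Orientations are given as [roll, pitch, yaw] about the fixed x, y, z axes, in that order (R = Rz(yaw) Ry(pitch) Rx(roll)).
In Python, from cell import sensors, vision, workorder, env gives the robot as it stands.
- The arm moves only by the tool drive_tool, never from a script. Its argument "moves" is a list of rows, each an object of numbers: "x", "y", "z": the shift along the tool's x, y, z in mm; "rx", "ry", "rz": the turn, a rotation vector about the tool's x, y, z in rad; "fingers": the closure, from -1 (fully open) to 1 (shut). In form: [{"x": .., "y": .., "z": .., "rx": .., "ry": .., "rz": .., "fingers": ..}, ...]. A call has 1 to 20 rows; each row is the pose to reach, as a shift and turn from the pose commanded when the call began, along the tool's axes at that moment; what a row does not reach only later rows make up. A row lasts 1/8 s, in which the tool goes at most 62.5 mm and 10.7 degrees, less where a joint would pass 70% of its speed; a pose out of reach is approached as far as the arm can. A call with a gripper value outside its range is refused whole. The fingers move at their own pace and stop on an object; "force" is the grip in N (left out, the last holds). Time passes only in rows, so rows that repeat a pose let the fingers close. It gives the time, the measured TCP pose, the force, the opening and the grip force at its end, in the units of the state.
- sensors.get_obs(): the state, without advancing time (a new reading comes with each control period).
- vision.read_camera(name): name is "scene" or "top"; returns a dict with "image" (384x512x3 uint8, red, green, blue), "fx", "fy", "cx", "cy" (pixels), "R" (3x3) and "t" (3): a world point X has camera coordinates R X + t. Camera axes: x right, y down, z forward; pixel columns grow to the right and rows downward; lengths in m; the calibration is good to about 2 mm. A picture is of the moment at which its call begins. There is no depth.
- workorder.sign_off(): hands the job in; it is judged then, once.
The state is a dict: "time_s": time; "qpos": joint angles; "joint_velocities": joint speeds; "effort": joint torques, N m; "tool_pos": TCP position; "tool_rot": TCP orientation; "force": force on the tool from outside, world axes, zero at the start; "wrist_torque": the same for the moment, N m; "grip_width": finger opening in m; "grasp_force": force on a finger pad.
Only numpy, scipy, OpenCV 4.12 (cv2) and the standard library are available. Lean on these libraries where they do the work, as an engineer would, in place of code of your own. Each camera call takes 0.05 s, during which the arm holds its last target. There are 200 camera calls.

## Working session

There is one attempt and no reset: what is moved stays moved. The work goes in short steps, Python scripts to look and compute and a tool call to move; the robot and the scene stay as the last step left them, time stands still between calls to the robot, and variables do not carry over. Pictures are saved under pics/ and viewed, at most 14 in all, crops included, and the job is handed in when it is done.

Besides the shell and the picture viewer there is one more tool, called as name(argument=value, ...) on one line, values as JSON. drive_tool: Moves the arm, as the interface text tells. Its arguments: {"type":"object","properties":{"moves":{"type":"array"},"force":{"type":"number"}},"required":["moves"]}

```bash
ls; mkdir -p pics
python3 - <<'E'
from cell import sensors, vision, workorder, env
import cv2
for n in("top","scene"):
    c=vision.read_camera(n); cv2.imwrite(f"pics/{n}0.png",cv2.resize(c["image"][:,:,::-1],(800,600),interpolation=cv2.INTER_CUBIC))
    print(n,c["fx"],c["fy"],c["cx"],c["cy"],c["R"],c["t"])
print(sensors.get_obs(), env.tip_extent)
E
```

```text
pics
top 474.5579082582737 474.5579082582737 255.51703593683237 193.55777839733366 [[-0.00675556 -0.99997086  0.00355637]
 [-0.99777849  0.00650495 -0.06630063]
 [ 0.06627556 -0.00399637 -0.99779335]] [-0.20032262  0.49980609  1.08291992]
scene 370.0237604929658 370.0237604929658 254.14369258699747 191.6585615252181 [[-0.67788572 -0.73515291 -0.00459923]
 [-0.53458313  0.49721528 -0.68337241]
 [ 0.50467002 -0.46078972 -0.73005548]] [0.20006495 0.42202456 0.50241682]
{'time_s': 0.1, 'qpos': array([75.46495409, 18.43467904, -4.01538849, 83.16723837,  1.29622064,
       78.54153743, -3.26102222]), 'joint_velocities': array([ 0.09392184, -0.02740861,  0.09611639, -0.19359455, -0.00100605,
        0.04570769,  0.02525907]), 'effort': array([-5.93198965e-04, -4.92573774e+01, -4.06093905e-01, -3.13401997e+01,
       -6.42250967e-02,  3.94282106e-02,  7.34303831e-05]), 'tool_pos': array([ 0.17178738, -0.62633808,  0.19997833]), 'tool_rot': array([-1.79901845e+02,  6.70775014e-03,  1.53437169e+01]), 'force': array([0.32161162, 0.58822853, 1.08710204]), 'wrist_torque': array([ 0.05798081,  0.00999691, -0.02293821]), 'grasp_force': 0.0, 'grip_width': 0.0875528589328762} 0.008
```

View pics/top0.png

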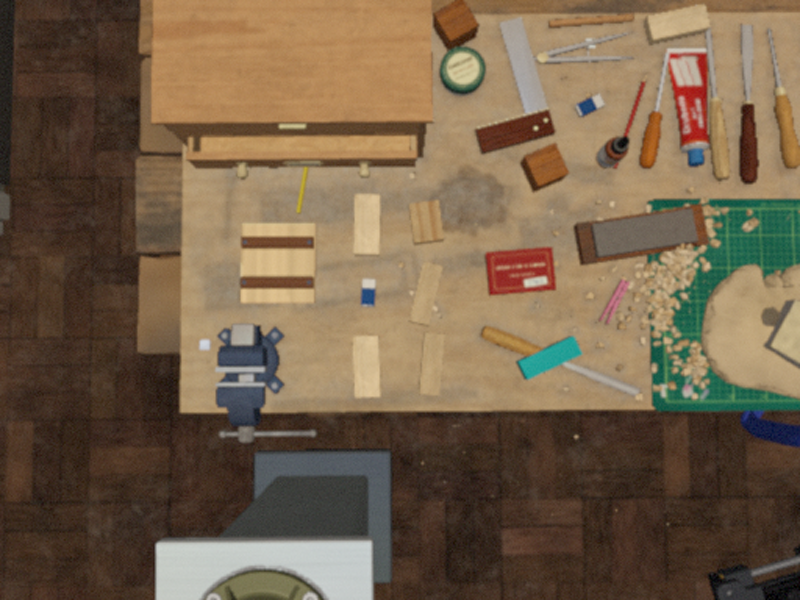

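View pics/scene0.png

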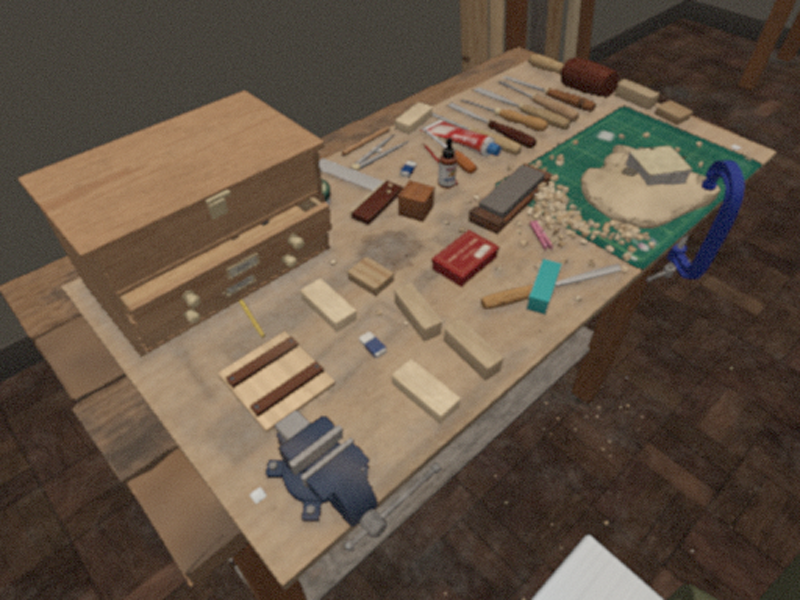

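The top view (800x600 px) shows:
- **Flat blanks:** two wide, very pale ones at (367,224) and (367,366).
- **Square blanks:** two narrower ones at (426,293) and (431,364).
- **Leave alone:** the short, wide offcut at (426,222) and the turquoise look-alike at (549,357).
- **Tin and board:** the red tin is at (520,271) and the board at (278,263).

Next I'll confirm these in one enlarged crop.

Run:
```python
from cell import vision
import cv2, numpy as np
im=np.mean([vision.read_camera("top")["image"] for _ in range(6)],0).astype(np.uint8)
np.save("top0.npy",im)
cv2.imwrite("pics/crop1.png",cv2.resize(im[130:262,148:368,::-1],None,fx=3.6,fy=3.6,interpolation=cv2.INTER_CUBIC))
```

```text
(no output)
```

View pics/crop1.png

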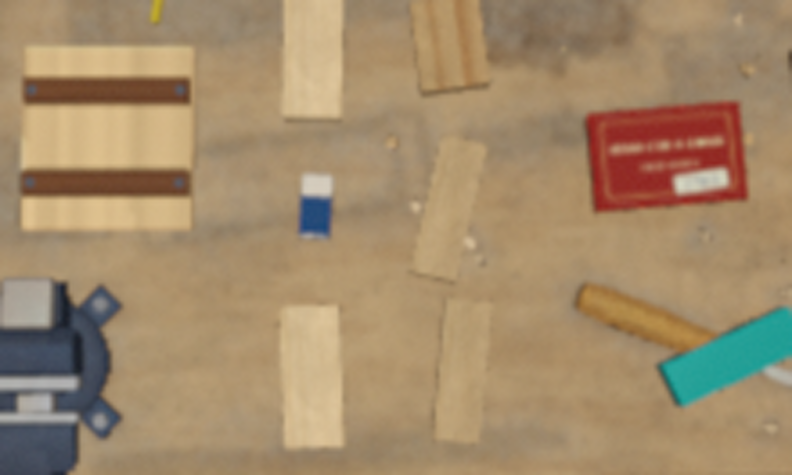

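The crop confirms which is which. The squares are the two narrow blanks at crop (450,210) and (463,370), pale wood with a length about three times their width. The flats are the wide pale ones at (313,60) and (312,377). The striped, shorter one at (450,40) is the offcut, and the turquoise bar is the look-alike. Now I'll fit their poses.

```bash
cat > fit.py <<'E'
from cell import vision
import cv2, numpy as np
from scipy.optimize import minimize
def grab(n=6,name="top"):
    cs=[vision.read_camera(name) for _ in range(n)]
    c=cs[0]; c["image"]=np.mean([k["image"] for k in cs],0); return c
def proj(c,P):
    q=P@np.array(c["R"]).T+c["t"]; return np.c_[c["fx"]*q[:,0]/q[:,2]+c["cx"],c["fy"]*q[:,1]/q[:,2]+c["cy"]]
def unproj(c,u,v,z):
    R=np.array(c["R"]);o=-R.T@c["t"];d=R.T@[(u-c["cx"])/c["fx"],(v-c["cy"])/c["fy"],1]
    return o+d*(z-o[2])/d[2]
def fit(c,u,v,yaw,w,l,z):
    """top face w (own x) by l (own y) at height z; returns x,y,yaw(deg), score"""
    im=cv2.GaussianBlur(c["image"].astype(np.float32),(0,0),.6)
    s=np.linspace(-.45,.45,25); d=.0035
    def strip(p,e):
        a,b=w/2+e,l/2+e
        L=[np.c_[s*0+a,s*l],np.c_[s*0-a,s*l],np.c_[s*w,s*0+b],np.c_[s*w,s*0-b]]
        t=np.radians(p[2]);r=np.array([[np.cos(t),-np.sin(t)],[np.sin(t),np.cos(t)]])
        q=np.vstack(L)@r.T+p[:2]*1.
        px=proj(c,np.c_[q,np.full(len(q),z)]).astype(np.float32)
        return cv2.remap(im,px[None,:,0],px[None,:,1],cv2.INTER_LINEAR)[0].reshape(4,25,3)
    def f(k):
        p=np.array([k[0]/1000,k[1]/1000,k[2]])
        return -np.linalg.norm((strip(p,-d)-strip(p,d)).mean(1),axis=1).sum()
    x0=unproj(c,u,v,z)[:2]*1000; best=None
    for dy in(-4,0,4):
        for dx in (-4,0,4):
            r=minimize(f,[x0[0]+dx,x0[1]+dy,yaw],method="Nelder-Mead",options=dict(initial_simplex=np.array([[x0[0]+dx,x0[1]+dy,yaw]]*4)+np.vstack([[0,0,0],np.diag([4,4,5])])))
            if best is None or r.fun<best.fun: best=r
    return np.r_[best.x,-best.fun]
E
python3 - <<'E'
from fit import *
c=grab()
o=lambda x,y:((x+.5)/3.6-.5+148,(y+.5)/3.6-.5+130)
L={"board":(107,138,0,.120,.112,.010),"flat_1":(313,45,90,.038,.09,.022),"flat_2":(312,377,90,.038,.09,.022),
"square_1":(450,210,75,.03,.09,.03),"square_2":(463,370,87,.03,.09,.03),"tin":(667,157,5,.064,.099,.025),"short":(450,40,90,.045,.06,.019)}
L["flat_1"]=(313,50,90,.038,.09,.022)
np.set_printoptions(precision=1,suppress=True)
for k,a in L.items(): print(k,fit(c,*o(*a[:2]),*a[2:]), unproj(c,*o(*a[:2]),a[5])[:2]*1000)
E
```

```text
board [560.3 -22.2  -0.4 167.9] [560.1 -21.2]
flat_1 [ 617.1 -155.2   89.7  292.4] [ 614.9 -155.8]
flat_2 [ 405.3 -153.7   91.5  256.3] [ 404.7 -154.3]
square_1 [ 512.9 -243.1   77.1   95. ] [ 510.2 -242.9]
square_2 [ 408.1 -251.2   84.1  101.6] [ 408.6 -250.2]
tin [ 544.  -382.2    4.4  386.9] [ 543.7 -382.6]
short [ 622.4 -244.6   97.4  122.3] [ 621.4 -244.4]
```

```bash
cat > nav.py <<'E'
import sys, numpy as np
from scipy.spatial.transform import Rotation as Ro
from cell import sensors
def nav(*targets):
    """targets: x,y,z mm, psi deg (world, tool down) -> shift and turn in present tool axes"""
    s=sensors.get_obs(); R=Ro.from_euler("xyz",s["tool_rot"],degrees=True)
    print("t%.1f"%s["time_s"],np.round(s["tool_pos"]*1000,1),np.round(s["tool_rot"],2),"grip",round(s["grip_width"]*1000,1),"q",np.round(s["qpos"],0))
    for t in targets:
        d=R.inv().apply(np.array(t[:3])-s["tool_pos"]*1000)
        print(t,"->",np.round(d,1),np.round((R.inv()*Ro.from_euler("xyz",[180,0,t[3]],degrees=True)).as_rotvec(),3))
if __name__=="__main__": nav(*[tuple(map(float,a.split(","))) for a in sys.argv[1:]])
E
python3 nav.py 617,-155,120,-0.3
```

```text
t0.7 [ 172.  -626.9  201. ] [179.99   0.    15.34] grip 87.1 q [75. 18. -4. 83.  1. 79. -3.]
(617.0, -155.0, 120.0, -0.3) -> [ 554.1 -337.3   80.9] [0.    0.    0.273]
```

drive_tool(moves=[{"x": 30,"y": -18,"z": 0,"rz": 0.02},{"x": 80,"y": -49,"z": 0,"rz": 0.04},{"x": 130,"y": -79,"z": 0,"rz": 0.07},{"x": 180,"y": -110,"z": 0,"rz": 0.09},{"x": 230,"y": -140,"z": 0,"rz": 0.12},{"x": 280,"y": -170,"z": 0,"rz": 0.14},{"x": 330,"y": -201,"z": 0,"rz": 0.17},{"x": 380,"y": -231,"z": 10,"rz": 0.19},{"x": 430,"y": -262,"z": 20,"rz": 0.22},{"x": 480,"y": -292,"z": 40,"rz": 0.24},{"x": 520,"y": -316,"z": 60,"rz": 0.26},{"x": 545,"y": -332,"z": 75,"rz": 0.27},{"x": 554.1,"y": -337.3,"z": 81,"rz": 0.273},{"x": 554.1,"y": -337.3,"z": 81,"rz": 0.273},{"x": 554.1,"y": -337.3,"z": 81,"rz": 0.273}])

```text
invalid input at $.moves[0]: expected keys x, y, z, rx, ry, rz, fingers
```

```bash
python3 nav.py 617.1,-155.2,11,-0.3
```

```text
t0.7 [ 172.  -626.9  201. ] [179.99   0.    15.34] grip 87.1 q [75. 18. -4. 83.  1. 79. -3.]
(617.1, -155.2, 11.0, -0.3) -> [ 554.1 -337.1  189.9] [0.    0.    0.273]
```

drive_tool(moves=[{"x": 30,"y": -18,"z": 0,"rx": 0,"ry": 0,"rz": 0.03,"fingers": -1},{"x": 80,"y": -49,"z": 0,"rx": 0,"ry": 0,"rz": 0.06,"fingers": -1},{"x": 130,"y": -79,"z": 0,"rx": 0,"ry": 0,"rz": 0.1,"fingers": -1},{"x": 180,"y": -110,"z": 0,"rx": 0,"ry": 0,"rz": 0.14,"fingers": -1},{"x": 230,"y": -140,"z": 0,"rx": 0,"ry": 0,"rz": 0.18,"fingers": -1},{"x": 280,"y": -170,"z": 0,"rx": 0,"ry": 0,"rz": 0.22,"fingers": -1},{"x": 330,"y": -201,"z": 0,"rx": 0,"ry": 0,"rz": 0.24,"fingers": -1},{"x": 380,"y": -231,"z": 10,"rx": 0,"ry": 0,"rz": 0.26,"fingers": -1},{"x": 430,"y": -262,"z": 20,"rx": 0,"ry": 0,"rz": 0.273,"fingers": -1},{"x": 480,"y": -292,"z": 40,"rx": 0,"ry": 0,"rz": 0.273,"fingers": -1},{"x": 520,"y": -316,"z": 60,"rx": 0,"ry": 0,"rz": 0.273,"fingers": -1},{"x": 545,"y": -332,"z": 75,"rx": 0,"ry": 0,"rz": 0.273,"fingers": -1},{"x": 554.1,"y": -337.1,"z": 81,"rx": 0,"ry": 0,"rz": 0.273,"fingers": -1},{"x": 554.1,"y": -337.1,"z": 81,"rx": 0,"ry": 0,"rz": 0.273,"fingers": -1},{"x": 554.1,"y": -337.1,"z": 81,"rx": 0,"ry": 0,"rz": 0.273,"fingers": -1},{"x": 554.1,"y": -337.1,"z": 81,"rx": 0,"ry": 0,"rz": 0.273,"fingers": -1}])

```text
time_s: 2.7
tool_pos: [0.6168, -0.157, 0.1208]
tool_rot: [179.9, -0.1, -0.4]
force: [-0.1, 1.1, 0.3]
grip_width: 0.0872
grasp_force: 0.0
```

```bash
python3 nav.py 617.1,-155.2,11,-0.3
```

```text
t2.7 [ 616.8 -157.   120.8] [ 1.7993e+02 -5.0000e-02 -4.4000e-01] grip 87.2 q [ 32.  21. -25.  90.  10.  70. -85.]
(617.1, -155.2, 11.0, -0.3) -> [  0.2  -2.  109.8] [ 0.001 -0.001 -0.002]
```

drive_tool(force=15, moves=[{"x": 0,"y": -1,"z": 40,"rx": 0,"ry": 0,"rz": 0,"fingers": -1},{"x": 0,"y": -1,"z": 80,"rx": 0,"ry": 0,"rz": 0,"fingers": -1},{"x": 0,"y": -1,"z": 100,"rx": 0,"ry": 0,"rz": 0,"fingers": -1},{"x": 0,"y": -1,"z": 108.5,"rx": 0,"ry": 0,"rz": 0,"fingers": -1},{"x": 0,"y": -1,"z": 109.5,"rx": 0,"ry": 0,"rz": 0,"fingers": -1},{"x": 0,"y": -1,"z": 109.5,"rx": 0,"ry": 0,"rz": 0,"fingers": 0},{"x": 0,"y": -1,"z": 109.5,"rx": 0,"ry": 0,"rz": 0,"fingers": 1},{"x": 0,"y": -1,"z": 109.5,"rx": 0,"ry": 0,"rz": 0,"fingers": 1},{"x": 0,"y": -1,"z": 109.5,"rx": 0,"ry": 0,"rz": 0,"fingers": 1},{"x": 0,"y": -1,"z": 109.5,"rx": 0,"ry": 0,"rz": 0,"fingers": 1},{"x": 0,"y": -1,"z": 109.5,"rx": 0,"ry": 0,"rz": 0,"fingers": 1}])

```text
time_s: 4.08
tool_pos: [0.6171, -0.1542, 0.0104]
tool_rot: [180.0, 0.0, -0.3]
force: [-0.7, 1.0, -0.7]
grip_width: 0.0351
grasp_force: 0.0
```

```bash
python3 nav.py 617,-155,80,-0.3 560.3,11.8,80,-0.4 560.3,11.8,32,-0.4
```

```text
t4.1 [ 617.1 -154.2   10.4] [ 1.8e+02  1.0e-02 -3.0e-01] grip 35.1 q [ 31.  28. -24.  96.  13.  59. -88.]
(617.0, -155.0, 80.0, -0.3) -> [ -0.1   0.9 -69.6] [0. 0. 0.]
(560.3, 11.8, 80.0, -0.4) -> [ -57.6 -165.7  -69.6] [0.    0.    0.002]
(560.3, 11.8, 32.0, -0.4) -> [ -57.6 -165.7  -21.6] [0.    0.    0.002]
```

drive_tool(force=15, moves=[{"x": 0,"y": 0,"z": 0,"rx": 0,"ry": 0,"rz": 0,"fingers": 1},{"x": 0,"y": 0,"z": 0,"rx": 0,"ry": 0,"rz": 0,"fingers": 1},{"x": 0,"y": 0,"z": 0,"rx": 0,"ry": 0,"rz": 0,"fingers": 1}])

```text
time_s: 4.45
tool_pos: [0.6171, -0.1542, 0.0104]
tool_rot: [180.0, 0.0, -0.3]
force: [0.2, -0.6, -0.7]
grip_width: 0.0058
grasp_force: 0.0
```

```bash
python3 nav.py
python3 - <<'E'
from cell import vision
import cv2
a=vision.read_camera("scene")["image"][150:300,150:350,::-1]
b=vision.read_camera("top")["image"][60:210,180:380,::-1]
cv2.imwrite("pics/g1.png",cv2.resize(cv2.hconcat([a,b]),(800,300),interpolation=cv2.INTER_CUBIC))
E
```

```text
t4.5 [ 617.1 -154.2   10.4] [180.    0.   -0.3] grip 5.8 q [ 31.  28. -24.  96.  13.  59. -88.]
```

View pics/g1.png

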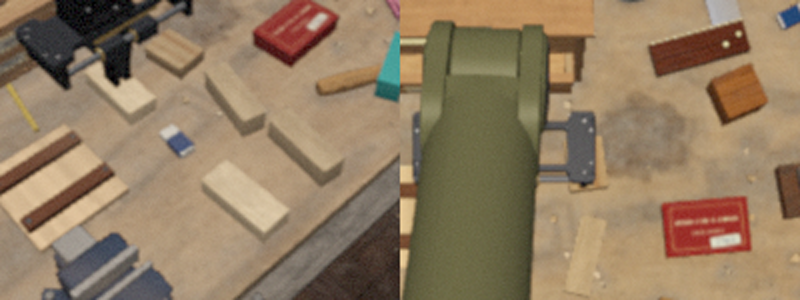

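The fingers closed to 6 mm with no force. In the scene half they seem to stand behind or above the far end of the blank, at about (125,75) in the crop. I'll project the fitted blank and the TCP into the scene view to see which one is off.

Run:
```python
from fit import *
from cell import sensors
c=grab(3,"scene"); im=c["image"].astype(np.uint8)[:,:,::-1]
x0,y0,k=190,150,5
im=cv2.resize(im[y0:y0+110,x0:x0+150],None,fx=k,fy=k,interpolation=cv2.INTER_CUBIC)
def D(P,col):
    q=((proj(c,np.array(P,float)/1000)-[x0,y0]+.5)*k).astype(int)
    cv2.polylines(im,[q.reshape(-1,1,2)],True,col,1)
for x,y,h,a,b in((617.1,-155.2,22,45,19),(560.3,-22.2,10,60,56)):
    for z in(0,h): D([[x-a,y-b,z],[x+a,y-b,z],[x+a,y+b,z],[x-a,y+b,z]],(0,255,0) if z else (255,0,0))
t=sensors.get_obs()["tool_pos"]*1000
D([t-[0,0,8],t+[0,0,60]],(0,0,255)); D([t-[10,0,8],t+[10,0,-8]],(0,0,255))
cv2.imwrite("pics/ov.png",im)
```

```text
(no output)
```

View pics/ov.png

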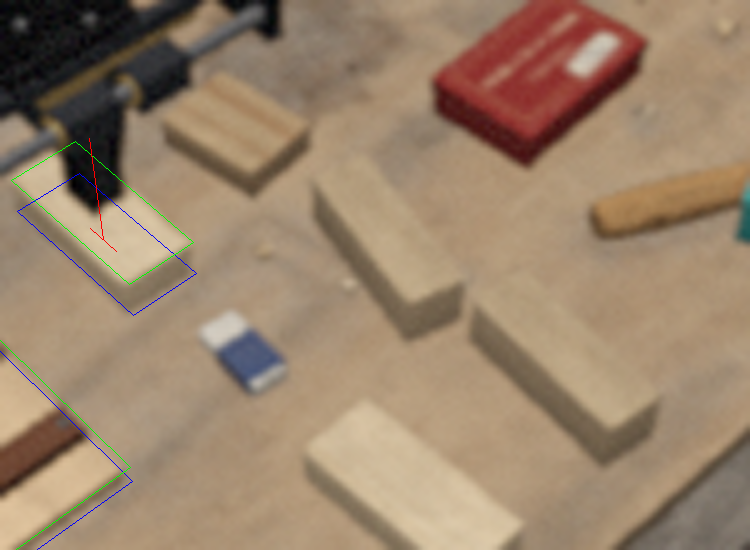

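The fitted blank matches the picture, but the fingertips are about 20 mm higher than reported: they stand on or just above the blank's top at crop (98,212), not at the expected (103,240). I'll probe downward gently with the fingers closed to measure the height offset.

drive_tool(moves=[{"x": 0,"y": 0,"z": 2,"rx": 0,"ry": 0,"rz": 0,"fingers": 1},{"x": 0,"y": 0,"z": 2,"rx": 0,"ry": 0,"rz": 0,"fingers": 1}])

```text
time_s: 4.95
tool_pos: [0.6169, -0.1541, 0.0082]
tool_rot: [-180.0, 0.0, -0.3]
force: [0.2, 0.2, -1.4]
grip_width: 0.0006
grasp_force: 0.0
```

drive_tool(moves=[{"x": 0,"y": 0,"z": 1.5,"rx": 0,"ry": 0,"rz": 0,"fingers": 1},{"x": 0,"y": 0,"z": 1.5,"rx": 0,"ry": 0,"rz": 0,"fingers": 1}])

```text
time_s: 5.2
tool_pos: [0.617, -0.1541, 0.0067]
tool_rot: [-180.0, 0.0, -0.3]
force: [0.5, -0.9, 0.8]
grip_width: 0.0004
grasp_force: 0.0
```

drive_tool(moves=[{"x": 0,"y": 0,"z": 2,"rx": 0,"ry": 0,"rz": 0,"fingers": 1},{"x": 0,"y": 0,"z": 2,"rx": 0,"ry": 0,"rz": 0,"fingers": 1}])

```text
time_s: 5.45
tool_pos: [0.6169, -0.1541, 0.0047]
tool_rot: [-180.0, 0.0, -0.3]
force: [1.2, -0.2, -1.1]
grip_width: 0.0004
grasp_force: 0.0
```

drive_tool(moves=[{"x": 0,"y": 0,"z": 2,"rx": 0,"ry": 0,"rz": 0,"fingers": 1},{"x": 0,"y": 0,"z": 2,"rx": 0,"ry": 0,"rz": 0,"fingers": 1}])

```text
time_s: 5.7
tool_pos: [0.6169, -0.1541, 0.0027]
tool_rot: [-180.0, 0.0, -0.3]
force: [-0.4, -0.6, 0.7]
grip_width: 0.0004
grasp_force: 0.0
```

Run:
```python
from cell import vision, sensors
import cv2
print(sensors.get_obs()["force"],sensors.get_obs()["tool_pos"])
a=vision.read_camera("scene")["image"][150:230,180:290,::-1]
cv2.imwrite("pics/g2.png",cv2.resize(a,None,fx=6,fy=6,interpolation=cv2.INTER_CUBIC))
```

```text
[-0.37676859 -0.64238488  0.68023854] [ 0.61694855 -0.15411037  0.00269466]
```

View pics/g2.png

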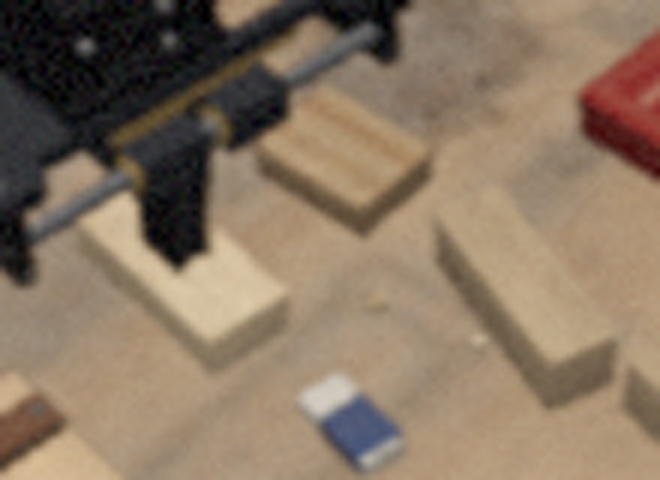

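The tip, now at crop (180,268), is very close to the blank's top. I'll keep probing.

drive_tool(moves=[{"x": 0,"y": 0,"z": 2,"rx": 0,"ry": 0,"rz": 0,"fingers": 1},{"x": 0,"y": 0,"z": 2,"rx": 0,"ry": 0,"rz": 0,"fingers": 1}])

```text
time_s: 6.0
tool_pos: [0.6172, -0.1542, 0.0009]
tool_rot: [180.0, -0.0, -0.3]
force: [-0.6, 0.4, 0.4]
grip_width: 0.0006
grasp_force: 0.0
```

drive_tool(moves=[{"x": 0,"y": 0,"z": 2,"rx": 0,"ry": 0,"rz": 0,"fingers": 1},{"x": 0,"y": 0,"z": 2,"rx": 0,"ry": 0,"rz": 0,"fingers": 1}])

```text
time_s: 6.25
tool_pos: [0.6172, -0.1542, 0.0008]
tool_rot: [180.0, 0.0, -0.3]
force: [-4.0, 2.0, 11.3]
grip_width: 0.0003
grasp_force: 5.4
```

drive_tool(moves=[{"x": 0,"y": 0,"z": 2,"rx": 0,"ry": 0,"rz": 0,"fingers": 1},{"x": 0,"y": 0,"z": 2,"rx": 0,"ry": 0,"rz": 0,"fingers": 1}])

```text
time_s: 6.5
tool_pos: [0.6172, -0.1542, 0.0008]
tool_rot: [179.9, 0.0, -0.3]
force: [-9.0, 1.8, 20.6]
grip_width: -0.0
grasp_force: 10.6
```

Contact with the 22 mm top comes at a reported z of about 0.9 mm, so real tip height is about reported z + 21 mm. I'll raise and open, then check before going lower.

drive_tool(moves=[{"x": 0,"y": 0,"z": -30,"rx": 0,"ry": 0,"rz": 0,"fingers": 1},{"x": 0,"y": 0,"z": -30,"rx": 0,"ry": 0,"rz": 0,"fingers": -1},{"x": 0,"y": 0,"z": -30,"rx": 0,"ry": 0,"rz": 0,"fingers": -1},{"x": 0,"y": 0,"z": -30,"rx": 0,"ry": 0,"rz": 0,"fingers": -1},{"x": 0,"y": 0,"z": -30,"rx": 0,"ry": 0,"rz": 0,"fingers": -1},{"x": 0,"y": 0,"z": -30,"rx": 0,"ry": 0,"rz": 0,"fingers": -1},{"x": 0,"y": 0,"z": -30,"rx": 0,"ry": 0,"rz": 0,"fingers": -1},{"x": 0,"y": 0,"z": -30,"rx": 0,"ry": 0,"rz": 0,"fingers": -1},{"x": 0,"y": 0,"z": -30,"rx": 0,"ry": 0,"rz": 0,"fingers": -1}])

```text
time_s: 7.62
tool_pos: [0.6171, -0.1542, 0.027]
tool_rot: [180.0, -0.0, -0.3]
force: [0.6, 0.1, -0.9]
grip_width: 0.073
grasp_force: 0.0
```

```bash
python3 nav.py 617.1,-155.2,-17,-0.3
python3 - <<'E'
from cell import vision
import cv2
a=vision.read_camera("scene")["image"][130:220,150:280,::-1]
cv2.imwrite("pics/g3.png",cv2.resize(a,None,fx=6,fy=6,interpolation=cv2.INTER_CUBIC))
E
```

```text
t7.6 [ 617.1 -154.2   27. ] [179.99  -0.    -0.3 ] grip 73.0 q [ 31.  26. -24.  95.  12.  61. -87.]
(617.1, -155.2, -17.0, -0.3) -> [-0.  1. 44.] [ 0. -0.  0.]
```

View pics/g3.png

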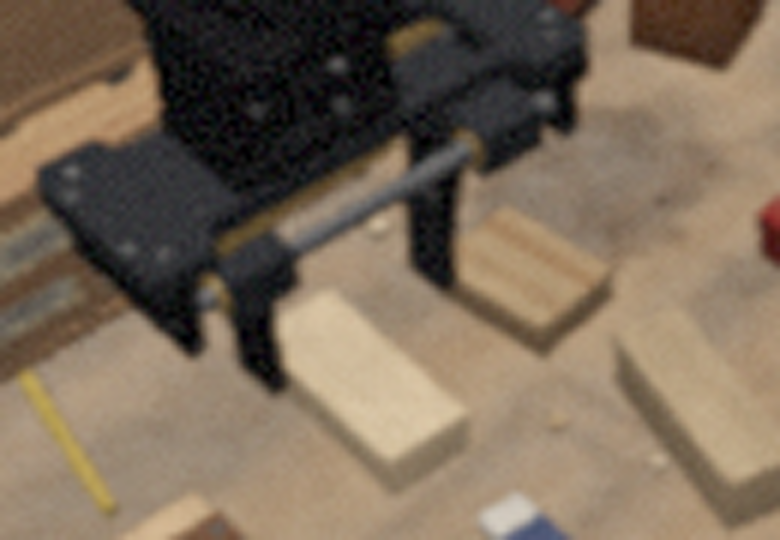

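The open fingers straddle the blank, with tips at crop (272,388) and (437,285). I'll check for lateral offset and open less, to clear the offcut.

Run:
```python
from fit import *
c=vision.read_camera("scene")
x,y=617.1,-154.2
for z in(20,34,48):
  P=[[x+dx,y+s,z] for s in(36.5,51.5,-36.5,-51.5) for dx in(-9.5,9.5)]
  print(z,np.round((proj(c,np.array(P)/1000)-[150,130]+.5)*6).astype(int).tolist())
```

```text
20 [[300, 438], [270, 411], [268, 459], [239, 431], [447, 345], [417, 320], [476, 326], [446, 302]]
34 [[296, 414], [266, 387], [263, 434], [234, 407], [445, 320], [415, 295], [474, 301], [444, 277]]
48 [[291, 389], [261, 362], [259, 409], [229, 381], [443, 295], [412, 270], [472, 276], [442, 252]]
```

The lateral position agrees to within a few mm and tip z is about 48 to 50 mm, which fits the offset. Descending and grasping.

drive_tool(force=15, moves=[{"x": 0,"y": 0,"z": 0,"rx": 0,"ry": 0,"rz": 0,"fingers": -0.4},{"x": 0,"y": 0.5,"z": 15,"rx": 0,"ry": 0,"rz": 0,"fingers": -0.4},{"x": 0,"y": 0.5,"z": 30,"rx": 0,"ry": 0,"rz": 0,"fingers": -0.4},{"x": 0,"y": 0.5,"z": 39,"rx": 0,"ry": 0,"rz": 0,"fingers": -0.4},{"x": 0,"y": 0.5,"z": 43,"rx": 0,"ry": 0,"rz": 0,"fingers": -0.4},{"x": 0,"y": 0.5,"z": 43,"rx": 0,"ry": 0,"rz": 0,"fingers": 1},{"x": 0,"y": 0.5,"z": 43,"rx": 0,"ry": 0,"rz": 0,"fingers": 1},{"x": 0,"y": 0.5,"z": 43,"rx": 0,"ry": 0,"rz": 0,"fingers": 1},{"x": 0,"y": 0.5,"z": 43,"rx": 0,"ry": 0,"rz": 0,"fingers": 1},{"x": 0,"y": 0.5,"z": 43,"rx": 0,"ry": 0,"rz": 0,"fingers": 1}])

```text
time_s: 8.98
tool_pos: [0.6175, -0.1547, -0.0155]
tool_rot: [180.0, -0.0, -0.3]
force: [0.1, -0.3, 2.6]
grip_width: 0.0376
grasp_force: 14.9
```

```bash
python3 nav.py 617,-155,50,-0.3 560.3,11.8,50,-0.4 560.3,11.8,5,-0.4
```

```text
t9.0 [ 617.5 -154.7  -15.5] [ 1.7998e+02 -5.0000e-02 -2.9000e-01] grip 37.6 q [ 30.  29. -24.  97.  14.  57. -88.]
(617.0, -155.0, 50.0, -0.3) -> [ -0.5   0.3 -65.5] [ 0.    -0.001  0.   ]
(560.3, 11.8, 50.0, -0.4) -> [ -58.  -166.2  -65.6] [ 0.    -0.001  0.002]
(560.3, 11.8, 5.0, -0.4) -> [ -58.1 -166.2  -20.6] [ 0.    -0.001  0.002]
```

drive_tool(moves=[{"x": 0,"y": 0,"z": -20,"rx": 0,"ry": 0,"rz": 0,"fingers": 1},{"x": 0,"y": 0,"z": -50,"rx": 0,"ry": 0,"rz": 0,"fingers": 1},{"x": -5,"y": -15,"z": -65,"rx": 0,"ry": 0,"rz": 0,"fingers": 1},{"x": -15,"y": -45,"z": -65,"rx": 0,"ry": 0,"rz": 0,"fingers": 1},{"x": -30,"y": -85,"z": -65,"rx": 0,"ry": 0,"rz": 0,"fingers": 1},{"x": -43,"y": -125,"z": -65,"rx": 0,"ry": 0,"rz": 0,"fingers": 1},{"x": -54,"y": -155,"z": -65,"rx": 0,"ry": 0,"rz": 0,"fingers": 1},{"x": -58,"y": -166,"z": -60,"rx": 0,"ry": 0,"rz": 0,"fingers": 1},{"x": -58,"y": -166,"z": -45,"rx": 0,"ry": 0,"rz": 0,"fingers": 1},{"x": -58,"y": -166,"z": -32,"rx": 0,"ry": 0,"rz": 0,"fingers": 1},{"x": -58,"y": -166,"z": -28,"rx": 0,"ry": 0,"rz": 0,"fingers": 1},{"x": -58,"y": -166,"z": -28,"rx": 0,"ry": 0,"rz": 0,"fingers": 1}])

```text
time_s: 10.48
tool_pos: [0.5597, 0.0108, 0.0111]
tool_rot: [-180.0, 0.1, -0.4]
force: [0.3, 1.0, -0.4]
grip_width: 0.0379
grasp_force: 14.9
```

```bash
python3 nav.py 560.3,11.8,4.5,-0.4
python3 - <<'E'
from cell import vision
import cv2
a=vision.read_camera("scene")["image"][190:290,120:240,::-1]
cv2.imwrite("pics/g4.png",cv2.resize(a,None,fx=5,fy=5,interpolation=cv2.INTER_CUBIC))
E
```

```text
t10.5 [559.7  10.8  11.1] [-1.8e+02  8.0e-02 -3.7e-01] grip 37.9 q [  21.   20.  -29.  107.   12.   56. -103.]
(560.3, 11.8, 4.5, -0.4) -> [ 0.6 -1.   6.6] [-0.     0.001  0.   ]
```

View pics/g4.png

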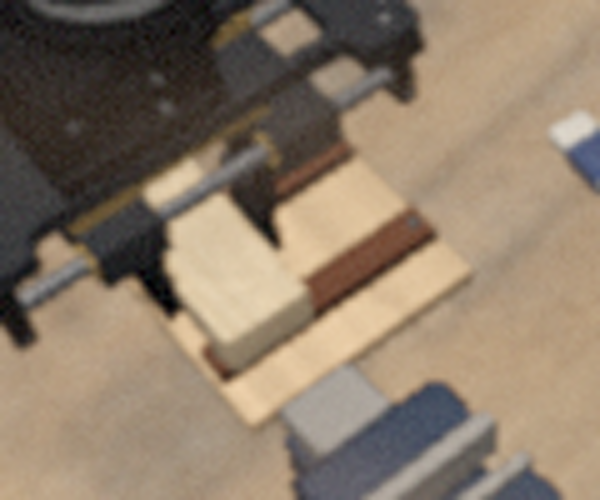

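The blank sits above both bearers at crop (240,290), on the board's far-y side as intended. Lowering and releasing.

drive_tool(moves=[{"x": 0.5,"y": -1,"z": 4,"rx": 0,"ry": 0,"rz": 0,"fingers": 1},{"x": 0.5,"y": -1,"z": 6.5,"rx": 0,"ry": 0,"rz": 0,"fingers": 1},{"x": 0.5,"y": -1,"z": 6.5,"rx": 0,"ry": 0,"rz": 0,"fingers": 1}])

```text
time_s: 10.9
tool_pos: [0.5603, 0.0127, 0.0053]
tool_rot: [180.0, 0.0, -0.3]
force: [-0.7, -0.3, -0.3]
grip_width: 0.0378
grasp_force: 14.9
```

drive_tool(moves=[{"x": 0,"y": 0,"z": 0.5,"rx": 0,"ry": 0,"rz": 0,"fingers": -0.1},{"x": 0,"y": 0,"z": 0.5,"rx": 0,"ry": 0,"rz": 0,"fingers": -0.1},{"x": 0,"y": 0,"z": 0.5,"rx": 0,"ry": 0,"rz": 0,"fingers": -0.1},{"x": 0,"y": 0,"z": -15,"rx": 0,"ry": 0,"rz": 0,"fingers": -0.1},{"x": 0,"y": 0,"z": -40,"rx": 0,"ry": 0,"rz": 0,"fingers": -0.1},{"x": 0,"y": 0,"z": -80,"rx": 0,"ry": 0,"rz": 0,"fingers": -0.1},{"x": 0,"y": 0,"z": -100,"rx": 0,"ry": 0,"rz": 0,"fingers": -0.1},{"x": 0,"y": 0,"z": -100,"rx": 0,"ry": 0,"rz": 0,"fingers": -0.1}])

```text
time_s: 11.9
tool_pos: [0.5623, 0.0128, 0.1082]
tool_rot: [180.0, -0.3, -0.3]
force: [1.2, 0.4, -0.5]
grip_width: 0.048
grasp_force: 0.0
```

```bash
python3 nav.py 405.3,-156.5,75,0
```

```text
t11.9 [562.3  12.8 108.2] [179.97  -0.29  -0.3 ] grip 48.0 q [  23.   14.  -31.  102.    8.   66. -100.]
(405.3, -156.5, 75.0, 0.0) -> [-156.3  170.1   32.5] [ 0.001 -0.005 -0.005]
```

drive_tool(moves=[{"x": 0,"y": 20,"z": -10,"rx": 0,"ry": 0,"rz": 0,"fingers": -0.45},{"x": -5,"y": 60,"z": -10,"rx": 0,"ry": 0,"rz": 0,"fingers": -0.45},{"x": -20,"y": 110,"z": -10,"rx": 0,"ry": 0,"rz": -0.005,"fingers": -0.45},{"x": -55,"y": 150,"z": -10,"rx": 0,"ry": -0.005,"rz": -0.005,"fingers": -0.45},{"x": -95,"y": 173,"z": -5,"rx": 0,"ry": -0.005,"rz": -0.005,"fingers": -0.45},{"x": -135,"y": 173,"z": 10,"rx": 0,"ry": -0.005,"rz": -0.005,"fingers": -0.45},{"x": -152,"y": 173,"z": 30,"rx": 0,"ry": -0.005,"rz": -0.005,"fingers": -0.45},{"x": -156,"y": 173,"z": 50,"rx": 0,"ry": -0.005,"rz": -0.005,"fingers": -0.45},{"x": -156,"y": 173,"z": 50,"rx": 0,"ry": -0.005,"rz": -0.005,"fingers": -0.45},{"x": -156,"y": 173,"z": 50,"rx": 0,"ry": -0.005,"rz": -0.005,"fingers": -0.45}])

```text
time_s: 13.15
tool_pos: [0.4041, -0.1595, 0.0558]
tool_rot: [180.0, 0.3, 0.0]
force: [0.2, 0.5, 1.2]
grip_width: 0.063
grasp_force: 0.0
```

```bash
python3 nav.py 405.3,-159,-16,0
python3 - <<'E'
from cell import vision
import cv2
a=vision.read_camera("scene")["image"][190:320,200:330,::-1]
cv2.imwrite("pics/g5.png",cv2.resize(a,None,fx=4.5,fy=4.5,interpolation=cv2.INTER_CUBIC))
E
```

```text
t13.2 [ 404.1 -159.5   55.8] [1.8e+02 2.6e-01 1.0e-02] grip 63.0 q [ 41.   1. -23. 121.   0.  58. -72.]
(405.3, -159.0, -16.0, 0.0) -> [ 1.5 -0.5 71.8] [0.    0.005 0.   ]
```

View pics/g5.png

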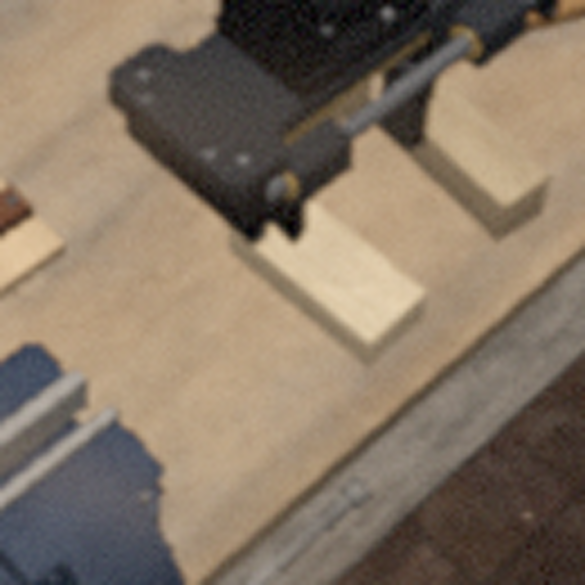

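Vice clearance is good, and the right finger clears the square at (485,170). Descending and grasping.

drive_tool(force=15, moves=[{"x": 1,"y": -1,"z": 25,"rx": 0,"ry": 0.004,"rz": 0,"fingers": -0.45},{"x": 1,"y": -1,"z": 50,"rx": 0,"ry": 0.004,"rz": 0,"fingers": -0.45},{"x": 1,"y": -1,"z": 65,"rx": 0,"ry": 0.004,"rz": 0,"fingers": -0.45},{"x": 1,"y": -1,"z": 71,"rx": 0,"ry": 0.004,"rz": 0,"fingers": -0.45},{"x": 1,"y": -1,"z": 71,"rx": 0,"ry": 0.004,"rz": 0,"fingers": 0},{"x": 1,"y": -1,"z": 71,"rx": 0,"ry": 0.004,"rz": 0,"fingers": 1},{"x": 1,"y": -1,"z": 71,"rx": 0,"ry": 0.004,"rz": 0,"fingers": 1},{"x": 1,"y": -1,"z": 71,"rx": 0,"ry": 0.004,"rz": 0,"fingers": 1},{"x": 1,"y": -1,"z": 71,"rx": 0,"ry": 0.004,"rz": 0,"fingers": 1},{"x": 1,"y": -1,"z": 71,"rx": 0,"ry": 0.004,"rz": 0,"fingers": 1}])

```text
time_s: 14.45
tool_pos: [0.4047, -0.1587, -0.015]
tool_rot: [180.0, 0.0, -0.0]
force: [-0.9, 0.9, 5.2]
grip_width: 0.0377
grasp_force: 15.0
```

```bash
python3 nav.py 560.3,-56.2,50,-0.4 560.3,-56.2,5.5,-0.4
```

```text
t14.4 [ 404.7 -158.7  -15. ] [ 1.7997e+02  1.0000e-02 -1.0000e-02] grip 37.7 q [ 40.   7. -23. 125.   4.  49. -75.]
(560.3, -56.2, 50.0, -0.4) -> [ 155.5 -102.5  -65.1] [0.    0.    0.007]
(560.3, -56.2, 5.5, -0.4) -> [ 155.5 -102.5  -20.6] [0.    0.    0.007]
```

drive_tool(moves=[{"x": 0,"y": 0,"z": -20,"rx": 0,"ry": 0,"rz": 0,"fingers": 1},{"x": 0,"y": 0,"z": -50,"rx": 0,"ry": 0,"rz": 0,"fingers": 1},{"x": 15,"y": -5,"z": -75,"rx": 0,"ry": 0,"rz": 0,"fingers": 1},{"x": 45,"y": -25,"z": -75,"rx": 0,"ry": 0,"rz": 0,"fingers": 1},{"x": 85,"y": -55,"z": -75,"rx": 0,"ry": 0,"rz": 0,"fingers": 1},{"x": 125,"y": -85,"z": -75,"rx": 0,"ry": 0,"rz": 0.005,"fingers": 1},{"x": 148,"y": -99,"z": -70,"rx": 0,"ry": 0,"rz": 0.007,"fingers": 1},{"x": 155.5,"y": -102.5,"z": -60,"rx": 0,"ry": 0,"rz": 0.007,"fingers": 1},{"x": 155.5,"y": -102.5,"z": -45,"rx": 0,"ry": 0,"rz": 0.007,"fingers": 1},{"x": 155.5,"y": -102.5,"z": -32,"rx": 0,"ry": 0,"rz": 0.007,"fingers": 1},{"x": 155.5,"y": -102.5,"z": -28,"rx": 0,"ry": 0,"rz": 0.007,"fingers": 1},{"x": 155.5,"y": -102.5,"z": -28,"rx": 0,"ry": 0,"rz": 0.007,"fingers": 1}])

```text
time_s: 15.95
tool_pos: [0.5592, -0.0566, 0.012]
tool_rot: [180.0, 0.1, -0.5]
force: [-0.3, 0.0, -0.6]
grip_width: 0.0379
grasp_force: 15.0
```

```bash
python3 nav.py 560.3,-56.2,5.2,-0.4
```

```text
t15.9 [559.2 -56.6  12. ] [ 1.7999e+02  1.0000e-01 -4.5000e-01] grip 37.9 q [ 27.  20. -28. 106.  11.  56. -96.]
(560.3, -56.2, 5.2, -0.4) -> [ 1.1 -0.4  6.8] [ 0.     0.002 -0.001]
```

drive_tool(moves=[{"x": 0.8,"y": -0.3,"z": 4,"rx": 0,"ry": 0,"rz": 0,"fingers": 1},{"x": 0.8,"y": -0.3,"z": 6.5,"rx": 0,"ry": 0,"rz": 0,"fingers": 1},{"x": 0.8,"y": -0.3,"z": 7,"rx": 0,"ry": 0,"rz": 0,"fingers": 1},{"x": 0.8,"y": -0.3,"z": 7,"rx": 0,"ry": 0,"rz": 0,"fingers": -0.1},{"x": 0.8,"y": -0.3,"z": 7,"rx": 0,"ry": 0,"rz": 0,"fingers": -0.1},{"x": 0.8,"y": -0.3,"z": 7,"rx": 0,"ry": 0,"rz": 0,"fingers": -0.1},{"x": 0.8,"y": -0.3,"z": -10,"rx": 0,"ry": 0,"rz": 0,"fingers": -0.1},{"x": 0.8,"y": -0.3,"z": -40,"rx": 0,"ry": 0,"rz": 0,"fingers": -0.1},{"x": 0.8,"y": -0.3,"z": -90,"rx": 0,"ry": 0,"rz": 0,"fingers": -0.1},{"x": 0.8,"y": -0.3,"z": -95,"rx": 0,"ry": 0,"rz": 0,"fingers": -0.3}])

```text
time_s: 17.2
tool_pos: [0.5641, -0.0558, 0.1128]
tool_rot: [179.9, -0.5, -0.4]
force: [0.1, 0.6, 0.6]
grip_width: 0.0524
grasp_force: 0.0
```

```bash
python3 nav.py 512.9,-243.1,60,-12.9
```

```text
t17.2 [564.1 -55.8 112.8] [179.91  -0.45  -0.4 ] grip 52.4 q [ 29.  14. -30. 101.   7.  67. -93.]
(512.9, -243.1, 60.0, -12.9) -> [-50.3 187.6  52.7] [ 0.001 -0.008  0.218]
```

drive_tool(moves=[{"x": -5,"y": 30,"z": 0,"rx": 0,"ry": 0,"rz": 0.03,"fingers": -0.4},{"x": -18,"y": 75,"z": 0,"rx": 0,"ry": 0,"rz": 0.09,"fingers": -0.4},{"x": -30,"y": 120,"z": 0,"rx": 0,"ry": 0,"rz": 0.15,"fingers": -0.4},{"x": -41,"y": 160,"z": 10,"rx": 0,"ry": 0,"rz": 0.2,"fingers": -0.4},{"x": -46,"y": 182,"z": 30,"rx": 0,"ry": 0,"rz": 0.218,"fingers": -0.4},{"x": -47,"y": 187,"z": 45,"rx": 0,"ry": 0,"rz": 0.218,"fingers": -0.4},{"x": -47,"y": 187,"z": 45,"rx": 0,"ry": 0,"rz": 0.218,"fingers": -0.4},{"x": -47,"y": 187,"z": 45,"rx": 0,"ry": 0,"rz": 0.218,"fingers": -0.4}])

```text
time_s: 18.2
tool_pos: [0.5133, -0.2404, 0.0624]
tool_rot: [-180.0, 0.0, -12.7]
force: [0.9, -0.3, 0.3]
grip_width: 0.0611
grasp_force: 0.0
```

```bash
python3 nav.py 512.9,-243.1,-15,-12.9
python3 - <<'E'
from fit import *
c=grab(3); np.set_printoptions(precision=1,suppress=True)
def px(x,y,z): return proj(c,np.array([[x,y,z]])/1000)[0]
for n,x,y in(("f1",560,12),("f2",560,-56)): print(n,fit(c,*px(x,y,42),90,.038,.09,.042))
print(fit(c,*px(408,-251,30),84,.03,.09,.03))
a=cv2.hconcat([vision.read_camera("scene")["image"][130:280,140:340,::-1],c["image"].astype(np.uint8)[90:240,150:350,::-1]])
cv2.imwrite("pics/g6.png",cv2.resize(a,(800,300),interpolation=cv2.INTER_CUBIC))
E
```

```text
t18.2 [ 513.3 -240.4   62.4] [-1.7996e+02  4.0000e-02 -1.2720e+01] grip 61.1 q [ 41.  16. -21. 104.   7.  61. -85.]
(512.9, -243.1, -15.0, -12.9) -> [ 0.3  2.8 77.4] [-0.001  0.001  0.003]
f1 [561.6  12.8  89.9 218.5]
f2 [563.3 -55.4  90.2 209.7]
[ 414.  -282.2   74.6  138.6]
```

View pics/g6.png

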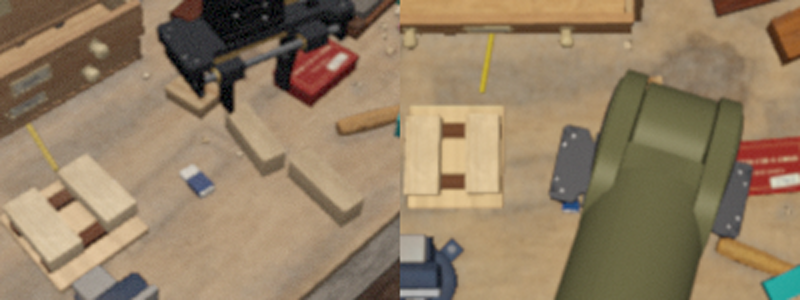

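Both flats lie well on the bearers: (562,13) and (563,-55), within 3 mm of target. Descending on square_1.

drive_tool(force=15, moves=[{"x": 0,"y": 2,"z": 25,"rx": 0,"ry": 0,"rz": 0.002,"fingers": -0.4},{"x": 0,"y": 2,"z": 50,"rx": 0,"ry": 0,"rz": 0.002,"fingers": -0.4},{"x": 0,"y": 2,"z": 70,"rx": 0,"ry": 0,"rz": 0.002,"fingers": -0.4},{"x": 0,"y": 2,"z": 76,"rx": 0,"ry": 0,"rz": 0.002,"fingers": -0.4},{"x": 0,"y": 2,"z": 76,"rx": 0,"ry": 0,"rz": 0.002,"fingers": 0},{"x": 0,"y": 2,"z": 76,"rx": 0,"ry": 0,"rz": 0.002,"fingers": 1},{"x": 0,"y": 2,"z": 76,"rx": 0,"ry": 0,"rz": 0.002,"fingers": 1},{"x": 0,"y": 2,"z": 76,"rx": 0,"ry": 0,"rz": 0.002,"fingers": 1},{"x": 0,"y": 2,"z": 76,"rx": 0,"ry": 0,"rz": 0.002,"fingers": 1},{"x": 0,"y": 2,"z": 76,"rx": 0,"ry": 0,"rz": 0.002,"fingers": 1},{"x": 0,"y": 2,"z": 76,"rx": 0,"ry": 0,"rz": 0.002,"fingers": 1}])

```text
time_s: 19.77
tool_pos: [0.5122, -0.2445, -0.0131]
tool_rot: [180.0, 0.0, -13.0]
force: [-1.4, 1.9, 5.7]
grip_width: 0.0298
grasp_force: 15.0
```

```bash
python3 nav.py 588.5,-22,80,89.6 588.5,-22,28,89.6
```

```text
t19.8 [ 512.2 -244.5  -13.1] [ 1.7997e+02  1.0000e-02 -1.3020e+01] grip 29.8 q [ 40.  21. -20. 107.   9.  53. -87.]
(588.5, -22.0, 80.0, 89.6) -> [  24.2 -233.9  -93.2] [ 0.000e+00  1.000e-03 -1.791e+00]
(588.5, -22.0, 28.0, 89.6) -> [  24.2 -233.9  -41.2] [ 0.000e+00  1.000e-03 -1.791e+00]
```

drive_tool(moves=[{"x": 0,"y": 0,"z": -30,"rx": 0,"ry": 0,"rz": 0,"fingers": 1},{"x": 0,"y": 0,"z": -70,"rx": 0,"ry": 0,"rz": -0.05,"fingers": 1},{"x": 0,"y": -10,"z": -93,"rx": 0,"ry": 0,"rz": -0.2,"fingers": 1},{"x": 0,"y": -25,"z": -93,"rx": 0,"ry": 0,"rz": -0.38,"fingers": 1},{"x": 0,"y": -45,"z": -93,"rx": 0,"ry": 0,"rz": -0.56,"fingers": 1},{"x": 0,"y": -65,"z": -93,"rx": 0,"ry": 0,"rz": -0.74,"fingers": 1},{"x": 0,"y": -85,"z": -93,"rx": 0,"ry": 0,"rz": -0.92,"fingers": 1},{"x": 0,"y": -105,"z": -93,"rx": 0,"ry": 0,"rz": -1.1,"fingers": 1},{"x": 0,"y": -125,"z": -93,"rx": 0,"ry": 0,"rz": -1.28,"fingers": 1},{"x": 0,"y": -145,"z": -93,"rx": 0,"ry": 0,"rz": -1.46,"fingers": 1},{"x": 0,"y": -165,"z": -93,"rx": 0,"ry": 0,"rz": -1.64,"fingers": 1},{"x": 2,"y": -190,"z": -93,"rx": 0,"ry": 0,"rz": -1.75,"fingers": 1},{"x": 12,"y": -215,"z": -93,"rx": 0,"ry": 0,"rz": -1.791,"fingers": 1},{"x": 20,"y": -229,"z": -93,"rx": 0,"ry": 0,"rz": -1.791,"fingers": 1},{"x": 24,"y": -234,"z": -88,"rx": 0,"ry": 0,"rz": -1.791,"fingers": 1},{"x": 24,"y": -234,"z": -75,"rx": 0,"ry": 0,"rz": -1.791,"fingers": 1},{"x": 24,"y": -234,"z": -60,"rx": 0,"ry": 0,"rz": -1.791,"fingers": 1},{"x": 24,"y": -234,"z": -52,"rx": 0,"ry": 0,"rz": -1.791,"fingers": 1},{"x": 24,"y": -234,"z": -52,"rx": 0,"ry": 0,"rz": -1.791,"fingers": 1}])

```text
time_s: 22.15
tool_pos: [0.587, -0.0223, 0.0372]
tool_rot: [-179.8, 0.0, 89.6]
force: [0.1, -0.5, -1.5]
grip_width: 0.03
grasp_force: 15.0
```

```bash
python3 nav.py 588.5,-22,29,89.6
python3 - <<'E'
from cell import vision
import cv2
a=vision.read_camera("scene")["image"][150:290,110:260,::-1]
b=vision.read_camera("top")["image"][80:220,130:280,::-1]
cv2.imwrite("pics/g7.png",cv2.resize(cv2.hconcat([a,b]),(800,373),interpolation=cv2.INTER_CUBIC))
E
```

```text
t22.1 [587.  -22.3  37.2] [-179.83    0.     89.57] grip 30.0 q [ 33.  24. -40. 101.  17.  61. -14.]
(588.5, -22.0, 29.0, 89.6) -> [0.3 1.5 8.2] [-0.003  0.    -0.001]
```

View pics/g7.png

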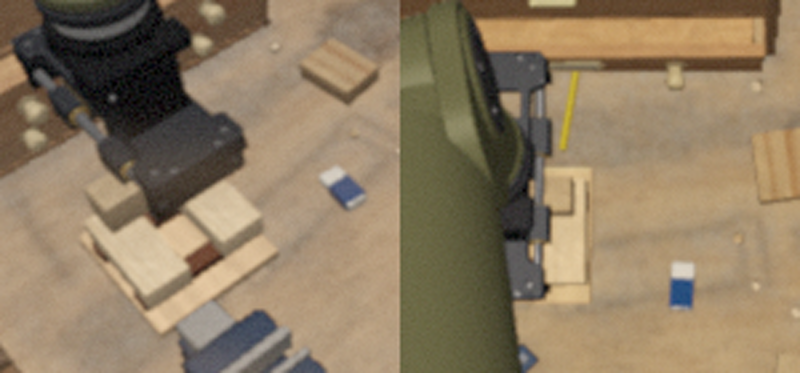

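The square is over the far bearer side, crosswise on both flats, and there's no contact with the drawer. Lowering and releasing with a small opening.

drive_tool(moves=[{"x": 0,"y": 0.5,"z": 4,"rx": -0.002,"ry": 0,"rz": 0,"fingers": 1},{"x": 0,"y": 0.5,"z": 7,"rx": -0.002,"ry": 0,"rz": 0,"fingers": 1},{"x": 0,"y": 0.5,"z": 8,"rx": -0.002,"ry": 0,"rz": 0,"fingers": 1},{"x": 0,"y": 0.5,"z": 8,"rx": -0.002,"ry": 0,"rz": 0,"fingers": 1}])

```text
time_s: 22.75
tool_pos: [0.5883, -0.0218, 0.0302]
tool_rot: [179.9, 0.0, 89.6]
force: [-0.1, 0.6, -0.1]
grip_width: 0.0299
grasp_force: 15.0
```

drive_tool(moves=[{"x": 0,"y": 0,"z": 0,"rx": 0,"ry": 0,"rz": 0,"fingers": 0.05},{"x": 0,"y": 0,"z": 0,"rx": 0,"ry": 0,"rz": 0,"fingers": 0.05},{"x": 0,"y": 0,"z": 0,"rx": 0,"ry": 0,"rz": 0,"fingers": 0.05},{"x": 0,"y": 0,"z": -15,"rx": 0,"ry": 0,"rz": 0,"fingers": 0.05},{"x": 0,"y": 0,"z": -40,"rx": 0,"ry": 0,"rz": 0,"fingers": 0.05},{"x": 0,"y": -10,"z": -70,"rx": 0,"ry": 0,"rz": 0,"fingers": 0.05},{"x": 0,"y": -30,"z": -85,"rx": 0,"ry": 0,"rz": 0,"fingers": 0},{"x": 0,"y": -30,"z": -85,"rx": 0,"ry": 0,"rz": 0,"fingers": 0},{"x": 0,"y": -30,"z": -85,"rx": 0,"ry": 0,"rz": 0,"fingers": 0}])

```text
time_s: 23.88
tool_pos: [0.5587, -0.0218, 0.1153]
tool_rot: [179.9, 0.0, 89.6]
force: [0.2, 0.3, -0.7]
grip_width: 0.0434
grasp_force: 0.0
```

```bash
python3 nav.py 408.1,-251.2,60,-5.9
```

```text
t23.9 [558.7 -21.8 115.3] [1.7991e+02 2.0000e-02 8.9590e+01] grip 43.4 q [ 37.  15. -43. 101.  11.  68. -10.]
(408.1, -251.2, 60.0, -5.9) -> [-230.4 -149.    55.2] [ 2.000e-03 -1.000e-03  1.667e+00]
```

drive_tool(moves=[{"x": -15,"y": -5,"z": 0,"rx": 0,"ry": 0,"rz": 0.08,"fingers": -0.4},{"x": -45,"y": -15,"z": 0,"rx": 0,"ry": 0,"rz": 0.25,"fingers": -0.4},{"x": -75,"y": -25,"z": 0,"rx": 0,"ry": 0,"rz": 0.42,"fingers": -0.4},{"x": -105,"y": -40,"z": 0,"rx": 0,"ry": 0,"rz": 0.6,"fingers": -0.4},{"x": -135,"y": -55,"z": 0,"rx": 0,"ry": 0,"rz": 0.78,"fingers": -0.4},{"x": -165,"y": -75,"z": 0,"rx": 0,"ry": 0,"rz": 0.96,"fingers": -0.4},{"x": -190,"y": -95,"z": 0,"rx": 0,"ry": 0,"rz": 1.14,"fingers": -0.4},{"x": -210,"y": -115,"z": 0,"rx": 0,"ry": 0,"rz": 1.32,"fingers": -0.4},{"x": -222,"y": -132,"z": 10,"rx": 0,"ry": 0,"rz": 1.5,"fingers": -0.4},{"x": -229,"y": -145,"z": 30,"rx": 0,"ry": 0,"rz": 1.62,"fingers": -0.4},{"x": -230.4,"y": -149,"z": 50,"rx": 0,"ry": 0,"rz": 1.667,"fingers": -0.4},{"x": -230.4,"y": -149,"z": 55,"rx": 0,"ry": 0,"rz": 1.667,"fingers": -0.4},{"x": -230.4,"y": -149,"z": 55,"rx": 0,"ry": 0,"rz": 1.667,"fingers": -0.4},{"x": -230.4,"y": -149,"z": 55,"rx": 0,"ry": 0,"rz": 1.667,"fingers": -0.4}])

```text
time_s: 25.62
tool_pos: [0.4088, -0.251, 0.0607]
tool_rot: [180.0, -0.1, -5.8]
force: [0.7, -0.3, 0.2]
grip_width: 0.061
grasp_force: 0.0
```

```bash
python3 nav.py 408.1,-251.2,-14,-5.9
python3 - <<'E'
from fit import *
c=grab(3); np.set_printoptions(precision=1,suppress=True)
def px(x,y,z): return proj(c,np.array([[x,y,z]])/1000)[0]
print(fit(c,*px(588,-22,72),0,.03,.09,.072))
for n,x,y in(("f1",562,13),("f2",563,-55)): print(n,fit(c,*px(x,y,42),90,.038,.09,.042))
E
```

```text
t25.6 [ 408.8 -251.    60.7] [ 1.7998e+02 -1.2000e-01 -5.8500e+00] grip 61.0 q [ 52.   6. -24. 116.   3.  59. -70.]
(408.1, -251.2, -14.0, -5.9) -> [-0.8  0.2 74.7] [ 0.    -0.002  0.001]
[582.1 -26.4   0.1 242.8]
f1 [561.6  12.9  89.7 197. ]
f2 [562.4 -55.3  90.1 196. ]
```

drive_tool(force=15, moves=[{"x": -0.5,"y": 0,"z": 25,"rx": 0,"ry": 0,"rz": 0,"fingers": -0.4},{"x": -0.5,"y": 0,"z": 50,"rx": 0,"ry": 0,"rz": 0,"fingers": -0.4},{"x": -0.5,"y": 0,"z": 68,"rx": 0,"ry": 0,"rz": 0,"fingers": -0.4},{"x": -0.5,"y": 0,"z": 74,"rx": 0,"ry": 0,"rz": 0,"fingers": -0.4},{"x": -0.5,"y": 0,"z": 74,"rx": 0,"ry": 0,"rz": 0,"fingers": 0},{"x": -0.5,"y": 0,"z": 74,"rx": 0,"ry": 0,"rz": 0,"fingers": 1},{"x": -0.5,"y": 0,"z": 74,"rx": 0,"ry": 0,"rz": 0,"fingers": 1},{"x": -0.5,"y": 0,"z": 74,"rx": 0,"ry": 0,"rz": 0,"fingers": 1},{"x": -0.5,"y": 0,"z": 74,"rx": 0,"ry": 0,"rz": 0,"fingers": 1},{"x": -0.5,"y": 0,"z": 74,"rx": 0,"ry": 0,"rz": 0,"fingers": 1},{"x": -0.5,"y": 0,"z": 74,"rx": 0,"ry": 0,"rz": 0,"fingers": 1}])

```text
time_s: 27.15
tool_pos: [0.4077, -0.2511, -0.0135]
tool_rot: [180.0, -0.1, -5.9]
force: [-1.6, 1.4, 5.2]
grip_width: 0.0297
grasp_force: 15.0
```

```bash
python3 nav.py 532,-22,85,89.6 532,-22,29,89.6
python3 - <<'E'
from fit import *
np.set_printoptions(precision=1,suppress=True)
top=grab(5);sc=grab(5,"scene")
def px(c,x,y,z): return proj(c,np.array([[x,y,z]])/1000)[0]
for x in(582,588): print(fit(sc,*px(sc,x,-22,72),0,.03,.09,.072),fit(top,*px(top,x,-22,72),0,.03,.09,.072))
ims=[]
for c in(top,sc):
    u,v=px(c,560,-22,50).astype(int); k=8
    im=cv2.resize(c["image"].astype(np.uint8)[v-32:v+32,u-25:u+25,::-1],None,fx=k,fy=k,interpolation=cv2.INTER_CUBIC)
    for x,y,col in((588.3,-22,(0,0,255)),(582,-26.4,(0,255,0))):
        P=np.array([[x-15,y-45,72],[x+15,y-45,72],[x+15,y+45,72],[x-15,y+45,72]])/1000
        cv2.polylines(im,[((proj(c,P)-[u-25,v-32]+.5)*k).astype(int).reshape(-1,1,2)],True,col,1)
    ims.append(im)
cv2.imwrite("pics/g8.png",cv2.hconcat(ims))
E
```

```text
t27.1 [ 407.7 -251.1  -13.5] [ 1.7998e+02 -8.0000e-02 -5.9100e+00] grip 29.7 q [ 51.  12. -24. 119.   6.  50. -73.]
(532.0, -22.0, 85.0, 89.6) -> [ 100.2 -240.6  -98.4] [ 1.000e-03 -1.000e-03 -1.667e+00]
(532.0, -22.0, 29.0, 89.6) -> [ 100.1 -240.6  -42.4] [ 1.000e-03 -1.000e-03 -1.667e+00]
[567.1 -14.4  -1.6 253. ] [582.1 -26.4   0.2 242.3]
[588.6 -22.3   0.5 211.4] [582.1 -26.4   0.2 242.3]
```

View pics/g8.png

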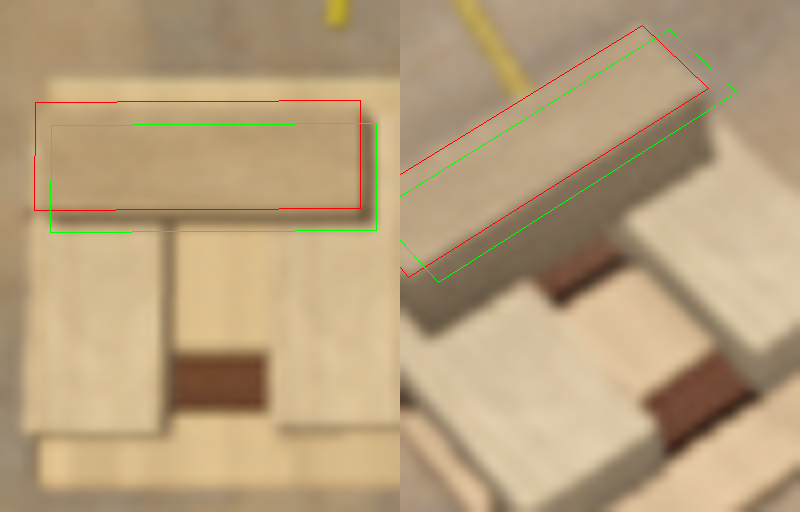

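The red outline, square_1 at (588.3,-22), matches the block in both views. The green fit had been caught by the side shadow. Square_2 is gripped, so I'll carry it over to x = 531 mm.

drive_tool(moves=[{"x": 0,"y": 0,"z": -30,"rx": 0,"ry": 0,"rz": 0,"fingers": 1},{"x": 5,"y": 0,"z": -70,"rx": 0,"ry": 0,"rz": -0.05,"fingers": 1},{"x": 20,"y": -10,"z": -100,"rx": 0,"ry": 0,"rz": -0.2,"fingers": 1},{"x": 40,"y": -25,"z": -100,"rx": 0,"ry": 0,"rz": -0.38,"fingers": 1},{"x": 60,"y": -45,"z": -100,"rx": 0,"ry": 0,"rz": -0.56,"fingers": 1},{"x": 80,"y": -65,"z": -100,"rx": 0,"ry": 0,"rz": -0.74,"fingers": 1},{"x": 95,"y": -90,"z": -100,"rx": 0,"ry": 0,"rz": -0.92,"fingers": 1},{"x": 99,"y": -115,"z": -100,"rx": 0,"ry": 0,"rz": -1.1,"fingers": 1},{"x": 99,"y": -140,"z": -100,"rx": 0,"ry": 0,"rz": -1.28,"fingers": 1},{"x": 99,"y": -165,"z": -100,"rx": 0,"ry": 0,"rz": -1.46,"fingers": 1},{"x": 99,"y": -195,"z": -100,"rx": 0,"ry": 0,"rz": -1.62,"fingers": 1},{"x": 99,"y": -225,"z": -100,"rx": 0,"ry": 0,"rz": -1.667,"fingers": 1},{"x": 99,"y": -240.5,"z": -98,"rx": 0,"ry": 0,"rz": -1.667,"fingers": 1},{"x": 99,"y": -240.5,"z": -90,"rx": 0,"ry": 0,"rz": -1.667,"fingers": 1},{"x": 99,"y": -240.5,"z": -75,"rx": 0,"ry": 0,"rz": -1.667,"fingers": 1},{"x": 99,"y": -240.5,"z": -60,"rx": 0,"ry": 0,"rz": -1.667,"fingers": 1},{"x": 99,"y": -240.5,"z": -54,"rx": 0,"ry": 0,"rz": -1.667,"fingers": 1},{"x": 99,"y": -240.5,"z": -54,"rx": 0,"ry": 0,"rz": -1.667,"fingers": 1}])

```text
time_s: 29.9
tool_pos: [0.53, -0.0222, 0.0394]
tool_rot: [-180.0, -0.0, 89.6]
force: [0.6, -0.2, 0.2]
grip_width: 0.0301
grasp_force: 15.0
```

```bash
python3 nav.py 531,-22,29,89.6
```

```text
t29.9 [530.  -22.2  39.4] [-1.7998e+02 -2.0000e-02  8.9560e+01] grip 30.1 q [ 38.  17. -43. 109.  13.  59. -11.]
(531.0, -22.0, 29.0, 89.6) -> [ 0.2  1.  10.4] [-0.    -0.    -0.001]
```

drive_tool(moves=[{"x": 0,"y": 0.5,"z": 4,"rx": 0,"ry": 0,"rz": 0,"fingers": 1},{"x": 0,"y": 0.5,"z": 8,"rx": 0,"ry": 0,"rz": 0,"fingers": 1},{"x": 0,"y": 0.5,"z": 10.2,"rx": 0,"ry": 0,"rz": 0,"fingers": 1},{"x": 0,"y": 0.5,"z": 10.2,"rx": 0,"ry": 0,"rz": 0,"fingers": 1},{"x": 0,"y": 0.5,"z": 10.2,"rx": 0,"ry": 0,"rz": 0,"fingers": 0.1},{"x": 0,"y": 0.5,"z": 10.2,"rx": 0,"ry": 0,"rz": 0,"fingers": 0.1},{"x": 0,"y": 0.5,"z": 10.2,"rx": 0,"ry": 0,"rz": 0,"fingers": 0.1},{"x": 0,"y": 0.5,"z": -5,"rx": 0,"ry": 0,"rz": 0,"fingers": 0.1},{"x": 0,"y": 0.5,"z": -30,"rx": 0,"ry": 0,"rz": 0,"fingers": 0.1},{"x": 0,"y": 0.5,"z": -65,"rx": 0,"ry": 0,"rz": 0,"fingers": 0.1},{"x": 0,"y": 0.5,"z": -80,"rx": 0,"ry": 0,"rz": 0,"fingers": 0},{"x": 0,"y": 0.5,"z": -80,"rx": 0,"ry": 0,"rz": 0,"fingers": -0.5},{"x": 0,"y": 0.5,"z": -80,"rx": 0,"ry": 0,"rz": 0,"fingers": -1}])

```text
time_s: 31.52
tool_pos: [0.5301, -0.022, 0.1191]
tool_rot: [-180.0, -0.0, 89.6]
force: [0.5, -0.3, 0.4]
grip_width: 0.0564
grasp_force: 0.0
```

```bash
python3 nav.py 544,-382.2,75,94.4
```

```text
t31.5 [530.1 -22.  119.1] [-179.96   -0.     89.59] grip 56.4 q [ 40.  11. -45. 105.   9.  67.  -8.]
(544.0, -382.2, 75.0, 94.4) -> [-360.1   16.5   44.1] [-0.001 -0.    -0.084]
```

drive_tool(moves=[{"x": -20,"y": 1,"z": 0,"rx": 0,"ry": 0,"rz": 0,"fingers": -1},{"x": -60,"y": 3,"z": 0,"rx": 0,"ry": 0,"rz": -0.02,"fingers": -1},{"x": -110,"y": 5,"z": 0,"rx": 0,"ry": 0,"rz": -0.04,"fingers": -1},{"x": -160,"y": 7,"z": 0,"rx": 0,"ry": 0,"rz": -0.06,"fingers": -1},{"x": -210,"y": 10,"z": 0,"rx": 0,"ry": 0,"rz": -0.084,"fingers": -1},{"x": -260,"y": 12,"z": 0,"rx": 0,"ry": 0,"rz": -0.084,"fingers": -1},{"x": -310,"y": 14,"z": 10,"rx": 0,"ry": 0,"rz": -0.084,"fingers": -1},{"x": -345,"y": 16,"z": 30,"rx": 0,"ry": 0,"rz": -0.084,"fingers": -1},{"x": -360,"y": 16.5,"z": 44,"rx": 0,"ry": 0,"rz": -0.084,"fingers": -1},{"x": -360,"y": 16.5,"z": 44,"rx": 0,"ry": 0,"rz": -0.084,"fingers": -1},{"x": -360,"y": 16.5,"z": 44,"rx": 0,"ry": 0,"rz": -0.084,"fingers": -1}])

```text
time_s: 32.9
tool_pos: [0.546, -0.3794, 0.0766]
tool_rot: [179.9, -0.1, 94.6]
force: [0.4, 0.5, 0.0]
grip_width: 0.087
grasp_force: 0.0
```

```bash
python3 nav.py 544,-382.2,-15,94.4
python3 - <<'E'
from fit import *
top=grab(5);sc=grab(5,"scene")
def px(c,x,y,z): return proj(c,np.array([[x,y,z]])/1000)[0]
ims=[]
for c in(top,sc):
    u,v=px(c,560,-22,50).astype(int); k=8
    im=cv2.resize(c["image"].astype(np.uint8)[v-32:v+32,u-25:u+25,::-1],None,fx=k,fy=k,interpolation=cv2.INTER_CUBIC)
    for x,y,col in((588.3,-22,(0,0,255)),(530.6,-22,(0,255,0))):
        P=np.array([[x-15,y-45,72],[x+15,y-45,72],[x+15,y+45,72],[x-15,y+45,72]])/1000
        cv2.polylines(im,[((proj(c,P)-[u-25,v-32]+.5)*k).astype(int).reshape(-1,1,2)],True,col,1)
    ims.append(im)
cv2.imwrite("pics/g9.png",cv2.hconcat(ims))
E
```

```text
t32.9 [ 546.  -379.4   76.6] [ 1.7991e+02 -6.0000e-02  9.4570e+01] grip 87.0 q [ 57.  28. -33.  88.  16.  68.  26.]
(544.0, -382.2, -15.0, 94.4) -> [-2.7 -2.4 91.6] [ 0.002 -0.001  0.003]
```

View pics/g9.png

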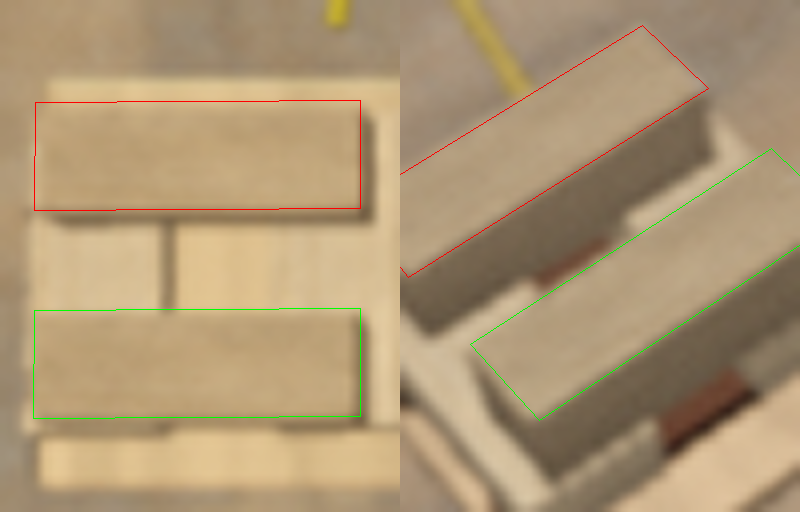

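Both squares match their targets in both views. Now the tin.

drive_tool(force=30, moves=[{"x": -2,"y": -2,"z": 25,"rx": 0,"ry": 0,"rz": 0.003,"fingers": -1},{"x": -2,"y": -2,"z": 50,"rx": 0,"ry": 0,"rz": 0.003,"fingers": -1},{"x": -2,"y": -2,"z": 70,"rx": 0,"ry": 0,"rz": 0.003,"fingers": -1},{"x": -2,"y": -2,"z": 85,"rx": 0,"ry": 0,"rz": 0.003,"fingers": -1},{"x": -2,"y": -2,"z": 90.5,"rx": 0,"ry": 0,"rz": 0.003,"fingers": -1},{"x": -2,"y": -2,"z": 90.5,"rx": 0,"ry": 0,"rz": 0.003,"fingers": -0.4},{"x": -2,"y": -2,"z": 90.5,"rx": 0,"ry": 0,"rz": 0.003,"fingers": 1},{"x": -2,"y": -2,"z": 90.5,"rx": 0,"ry": 0,"rz": 0.003,"fingers": 1},{"x": -2,"y": -2,"z": 90.5,"rx": 0,"ry": 0,"rz": 0.003,"fingers": 1},{"x": -2,"y": -2,"z": 90.5,"rx": 0,"ry": 0,"rz": 0.003,"fingers": 1}])

```text
time_s: 34.65
tool_pos: [0.544, -0.3845, -0.0134]
tool_rot: [179.9, 0.1, 94.2]
force: [0.5, 0.1, 3.6]
grip_width: 0.064
grasp_force: 30.0
```

```bash
python3 nav.py 560,-22,105,89.6 560,-22,58.5,89.6
```

```text
t34.6 [ 544.  -384.5  -13.4] [1.7986e+02 7.0000e-02 9.4240e+01] grip 64.0 q [ 56.  34. -31.  92.  19.  60.  24.]
(560.0, -22.0, 105.0, 89.6) -> [ 360.2   43.  -118.7] [0.002 0.001 0.081]
(560.0, -22.0, 58.5, 89.6) -> [360.2  42.9 -72.2] [0.002 0.001 0.081]
```

drive_tool(moves=[{"x": 0,"y": 0,"z": -25,"rx": 0,"ry": 0,"rz": 0,"fingers": 1},{"x": 0,"y": 0,"z": -60,"rx": 0,"ry": 0,"rz": 0,"fingers": 1},{"x": 0,"y": 0,"z": -95,"rx": 0,"ry": 0,"rz": 0,"fingers": 1},{"x": 20,"y": 2,"z": -118,"rx": 0,"ry": 0,"rz": 0,"fingers": 1},{"x": 60,"y": 7,"z": -118,"rx": 0,"ry": 0,"rz": 0.02,"fingers": 1},{"x": 105,"y": 12,"z": -118,"rx": 0,"ry": 0,"rz": 0.03,"fingers": 1},{"x": 150,"y": 18,"z": -118,"rx": 0,"ry": 0,"rz": 0.04,"fingers": 1},{"x": 195,"y": 23,"z": -118,"rx": 0,"ry": 0,"rz": 0.05,"fingers": 1},{"x": 240,"y": 29,"z": -118,"rx": 0,"ry": 0,"rz": 0.06,"fingers": 1},{"x": 285,"y": 34,"z": -118,"rx": 0,"ry": 0,"rz": 0.07,"fingers": 1},{"x": 325,"y": 39,"z": -118,"rx": 0,"ry": 0,"rz": 0.081,"fingers": 1},{"x": 350,"y": 42,"z": -118,"rx": 0,"ry": 0,"rz": 0.081,"fingers": 1},{"x": 358,"y": 43,"z": -112,"rx": 0,"ry": 0,"rz": 0.081,"fingers": 1},{"x": 358,"y": 43,"z": -98,"rx": 0,"ry": 0,"rz": 0.081,"fingers": 1},{"x": 358,"y": 43,"z": -86,"rx": 0,"ry": 0,"rz": 0.081,"fingers": 1},{"x": 358,"y": 43,"z": -82,"rx": 0,"ry": 0,"rz": 0.081,"fingers": 1},{"x": 358,"y": 43,"z": -82,"rx": 0,"ry": 0,"rz": 0.081,"fingers": 1}])

```text
time_s: 36.78
tool_pos: [0.5593, -0.0247, 0.0671]
tool_rot: [-180.0, -0.0, 89.5]
force: [-0.1, 0.1, -2.8]
grip_width: 0.0639
grasp_force: 30.0
```

```bash
python3 nav.py 560,-24.3,59,89.6
```

```text
t36.8 [559.3 -24.7  67.1] [-1.800e+02 -1.000e-02  8.954e+01] grip 63.9 q [ 36.  18. -42. 104.  14.  63. -11.]
(560.0, -24.3, 59.0, 89.6) -> [0.4 0.7 8.1] [-0.    -0.    -0.001]
```

drive_tool(moves=[{"x": 0,"y": 0,"z": 4,"rx": 0,"ry": 0,"rz": 0,"fingers": 1},{"x": 0,"y": 0,"z": 6.5,"rx": 0,"ry": 0,"rz": 0,"fingers": 1},{"x": 0,"y": 0,"z": 8,"rx": 0,"ry": 0,"rz": 0,"fingers": 1},{"x": 0,"y": 0,"z": 8,"rx": 0,"ry": 0,"rz": 0,"fingers": 1}])

```text
time_s: 37.28
tool_pos: [0.5595, -0.0239, 0.0597]
tool_rot: [179.9, 0.0, 89.6]
force: [0.5, 0.2, -2.7]
grip_width: 0.0641
grasp_force: 30.0
```

```bash
python3 nav.py
```

```text
t37.3 [559.5 -23.9  59.7] [179.95   0.    89.61] grip 64.1 q [ 36.  19. -42. 104.  14.  62. -12.]
```

drive_tool(moves=[{"x": 0,"y": 0,"z": 1,"rx": 0,"ry": 0,"rz": 0,"fingers": 1},{"x": 0,"y": 0,"z": 1,"rx": 0,"ry": 0,"rz": 0,"fingers": 1},{"x": 0,"y": 0,"z": 1,"rx": 0,"ry": 0,"rz": 0,"fingers": -0.75},{"x": 0,"y": 0,"z": 1,"rx": 0,"ry": 0,"rz": 0,"fingers": -0.75},{"x": 0,"y": 0,"z": 1,"rx": 0,"ry": 0,"rz": 0,"fingers": -0.75},{"x": 0,"y": 0,"z": 1,"rx": 0,"ry": 0,"rz": 0,"fingers": -0.75},{"x": 0,"y": 0,"z": -10,"rx": 0,"ry": 0,"rz": 0,"fingers": -0.75},{"x": 0,"y": 0,"z": -35,"rx": 0,"ry": 0,"rz": 0,"fingers": -0.75},{"x": -10,"y": 0,"z": -80,"rx": 0,"ry": 0,"rz": 0,"fingers": -0.75},{"x": -50,"y": 0,"z": -100,"rx": 0,"ry": 0,"rz": 0,"fingers": -0.75},{"x": -100,"y": 0,"z": -100,"rx": 0,"ry": 0,"rz": 0,"fingers": -0.75},{"x": -150,"y": 0,"z": -100,"rx": 0,"ry": 0,"rz": 0,"fingers": -0.75},{"x": -190,"y": 0,"z": -100,"rx": 0,"ry": 0,"rz": 0,"fingers": -0.75},{"x": -220,"y": 0,"z": -100,"rx": 0,"ry": 0,"rz": 0,"fingers": -0.75},{"x": -230,"y": 0,"z": -100,"rx": 0,"ry": 0,"rz": 0,"fingers": -0.75},{"x": -230,"y": 0,"z": -100,"rx": 0,"ry": 0,"rz": 0,"fingers": -0.75},{"x": -230,"y": 0,"z": -100,"rx": 0,"ry": 0,"rz": 0,"fingers": -0.75}])

```text
time_s: 39.4
tool_pos: [0.5584, -0.2517, 0.1601]
tool_rot: [179.9, -0.0, 89.8]
force: [-0.1, -0.0, 0.9]
grip_width: 0.0763
grasp_force: 0.0
```

Run:
```python
from fit import *
np.set_printoptions(precision=1,suppress=True)
top=grab(5);sc=grab(5,"scene")
def px(c,x,y,z): return proj(c,np.array([[x,y,z]])/1000)[0]
print("tin",fit(top,*px(top,560,-22,97),0,.064,.099,.097),fit(sc,*px(sc,560,-22,97),0,.064,.099,.097))
print("short",fit(top,*px(top,622,-245,19),97,.045,.06,.019))
ims=[]
for c in(top,sc):
    u,v=px(c,560,-22,60).astype(int); k=6
    im=cv2.resize(c["image"].astype(np.uint8)[v-40:v+40,u-33:u+33,::-1],None,fx=k,fy=k,interpolation=cv2.INTER_CUBIC)
    for x,y,a,b,z,col in((588.3,-22,15,45,72,(0,0,255)),(530.6,-22,15,45,72,(0,255,0)),(560,-22,32,49.5,97,(255,0,0))):
        P=np.array([[x-a,y-b,z],[x+a,y-b,z],[x+a,y+b,z],[x-a,y+b,z]])/1000
        cv2.polylines(im,[((proj(c,P)-[u-33,v-40]+.5)*k).astype(int).reshape(-1,1,2)],True,col,1)
    ims.append(im)
cv2.imwrite("pics/g10.png",cv2.hconcat(ims))
```

```text
tin [557.9 -23.1  -0.4 538.6] [560.4 -17.9  -1.5 286.9]
short [ 622.6 -220.6   84.6  102.5]
```

View pics/g10.png

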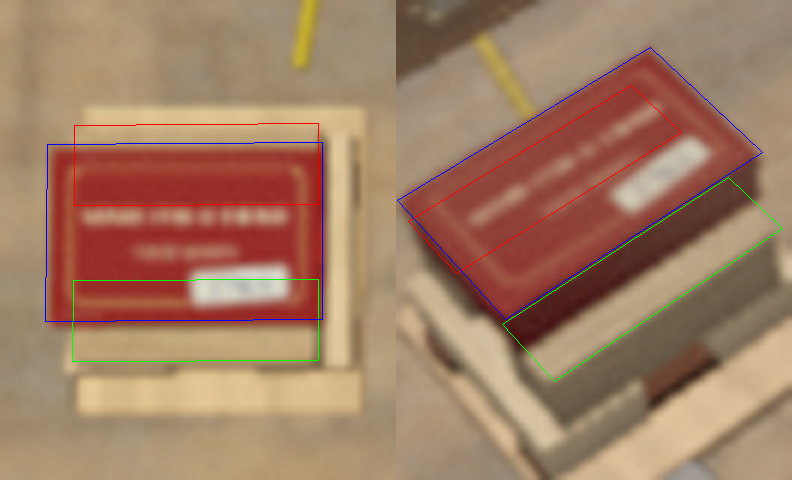

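The tin sits flat and centred on the squares, and its outlines match in both views. The offcut reading is only the arm blocking the view, since nothing touched the offcut. Handing in.

```bash
python3 -c "
from cell import workorder; print(workorder.sign_off())"
```

```text
the job is handed in; nothing more can be done
None
```

The stack is built and handed in at about 40 s of the 136 s allowed: flats, squares and tin measured within about 3 mm of target in the last camera checks, the offcut was not touched by any move (the arm hid it in the final picture, so its position wasn't re-measured), and sign-off returned no verdict.

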